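# Steady a rocking printing bed

## Task

One corner of the metal bed of the printing stand rocks. Press down on the round corner buttons one at a time until you find the corner that sinks, then push the raised steel shim tab beside that same corner down fully flat and take your hand away. Leave the other three shims standing as they are, and neither lift nor push aside anything else.

Things in the scene. Friction and masses are not known exactly. Their poses are not given: they have to be found in the camera images.
- stand: Plywood base board of the block-printing stand, 220 mm (x) x 340 mm (y) x 8 mm, flat on the table; origin at the centre of its underside; x points to the back (away from the robot), y to the left. Place and yaw vary. It carries the bed and four shims.
- bed: Aluminium plate 200 x 200 x 10 mm on a middle pivot and four like-looking rubber feet, one per corner; origin under its centre, 20 mm above the table, axes as the stand's. One foot, not known which, is soft: pressed, that corner sinks 7 mm (4 N takes it fully down), the opposite one rises; released, it springs back level. Firm corners give under 1.5 mm. L fence in its middle, 5 mm high.
- corner_fl (a point): Centre of the top of the round dark steel button (24 mm across, 3 mm high) at the front left corner of the bed, 80 mm in x and in y from the bed's centre; 33 mm above the table when the bed is level. The place to press that corner.
- corner_fr (a point): Centre of the top of the round dark steel button (24 mm across, 3 mm high) at the front right corner of the bed, 80 mm in x and in y from the bed's centre; 33 mm above the table when the bed is level. The place to press that corner.
- corner_bl (a point): Centre of the top of the round dark steel button (24 mm across, 3 mm high) at the back left corner of the bed, 80 mm in x and in y from the bed's centre; 33 mm above the table when the bed is level. The place to press that corner.
- corner_br (a point): Centre of the top of the round dark steel button (24 mm across, 3 mm high) at the back right corner of the bed, 80 mm in x and in y from the bed's centre; 33 mm above the table when the bed is level. The place to press that corner.
- shim_fl (a joint): Turn of the front left shim, rad: 0 to 0.03 standing up as found, 0.45 fully flat. Steel tab 30 mm wide, 56 mm long, 3 mm thick, hinged at the bed's left edge by that corner, slanting up and outwards. Pressed (2 N at mid-tab) it turns flat onto a wooden seat, toe under the bed, and stays as left. At a firm corner it jams at 0.12 to 0.2.
- tab_fl (a point): Point on the upper face of the front left shim's tab, in the middle of its width, 36 mm out from the hinge (hinge line 107 mm to the side of the stand's middle, 17 mm above the table); about 34 mm above the table as found, 19 mm when the tab is flat. Where to press it.
- shim_fr (a joint): Turn of the front right shim, rad: 0 to 0.03 standing up as found, 0.45 fully flat. Steel tab 30 mm wide, 56 mm long, 3 mm thick, hinged at the bed's right edge by that corner, slanting up and outwards. Pressed (2 N at mid-tab) it turns flat onto a wooden seat, toe under the bed, and stays as left. At a firm corner it jams at 0.12 to 0.2.
- tab_fr (a point): Point on the upper face of the front right shim's tab, in the middle of its width, 36 mm out from the hinge (hinge line 107 mm to the side of the stand's middle, 17 mm above the table); about 34 mm above the table as found, 19 mm when the tab is flat. Where to press it.
- shim_bl (a joint): Turn of the back left shim, rad: 0 to 0.03 standing up as found, 0.45 fully flat. Steel tab 30 mm wide, 56 mm long, 3 mm thick, hinged at the bed's left edge by that corner, slanting up and outwards. Pressed (2 N at mid-tab) it turns flat onto a wooden seat, toe under the bed, and stays as left. At a firm corner it jams at 0.12 to 0.2.
- tab_bl (a point): Point on the upper face of the back left shim's tab, in the middle of its width, 36 mm out from the hinge (hinge line 107 mm to the side of the stand's middle, 17 mm above the table); about 34 mm above the table as found, 19 mm when the tab is flat. Where to press it.
- shim_br (a joint): Turn of the back right shim, rad: 0 to 0.03 standing up as found, 0.45 fully flat. Steel tab 30 mm wide, 56 mm long, 3 mm thick, hinged at the bed's right edge by that corner, slanting up and outwards. Pressed (2 N at mid-tab) it turns flat onto a wooden seat, toe under the bed, and stays as left. At a firm corner it jams at 0.12 to 0.2.
- tab_br (a point): Point on the upper face of the back right shim's tab, in the middle of its width, 36 mm out from the hinge (hinge line 107 mm to the side of the stand's middle, 17 mm above the table); about 34 mm above the table as found, 19 mm when the tab is flat. Where to press it.
- print_block: Loose wooden printing block, 55 x 55 x 22 mm, lying on the middle of the bed; leave it. Origin under its centre.
- ink_jar: Loose jar, 40 mm across, 45 mm high, on the base board between the two left shims; leave it. Origin under its centre.
- pin_tin: Loose round metal tin, 46 mm across, 32 mm high, on the base board between the two right shims; leave it. Origin under its centre.
- paint_bottle: Loose white paint bottle with black cap, 72 mm across, 150 mm high, on the left; leave it. Origin under its centre.
- brush_mug: Loose white mug, 72 mm across, 95 mm high, with brushes standing to 195 mm, on the right; leave it. Origin under its centre.
- brush: Loose brush lying on the table at the back right; leave it. Origin under it.
- marker: Loose grey marker pen with black cap, 132 mm long, 16 mm thick, lying at the back; leave it. Origin under it.
- ink_roller: Loose ink roller with wooden handle, about 140 mm long, 35 mm high, lying at the left; leave it. Origin under its roller.

How it is judged:
On the way, in this order (a step that is already met when the one before it is completed fails the run):
1. the rocking corner of the bed is pressed from above so that it sinks (at least 4 mm) (((height (world z) of corner_fl below 0.029 m and horizontal distance between the grasp point and corner_fl below 0.05 m and contact force between the fingers and bed above 0.5 N) or (height (world z) of corner_fr below 0.029 m and horizontal distance between the grasp point and corner_fr below 0.05 m and contact force between the fingers and bed above 0.5 N) or (height (world z) of corner_bl below 0.029 m and horizontal distance between the grasp point and corner_bl below 0.05 m and contact force between the fingers and bed above 0.5 N) or (height (world z) of corner_br below 0.029 m and horizontal distance between the grasp point and corner_br below 0.05 m and contact force between the fingers and bed above 0.5 N))), for 0.1 s.
2. one shim is fully flat, the other three still standing (((value of joint shim_fl above 0.41 rad and value of joint each of shim_fr, shim_bl, shim_br below 0.09 rad) or (value of joint shim_fr above 0.41 rad and value of joint each of shim_fl, shim_bl, shim_br below 0.09 rad) or (value of joint shim_bl above 0.41 rad and value of joint each of shim_fl, shim_fr, shim_br below 0.09 rad) or (value of joint shim_br above 0.41 rad and value of joint each of shim_fl, shim_fr, shim_bl below 0.09 rad))), for 0.2 s.
At the end, for the whole second after the job is handed in: The rocking corner's shim is flat (joint above 0.41; only at that corner can it go flat), the other three shims are below 0.09, all four corners of the bed are level again (buttons 31 to 35 mm above the table), and the eight loose things are within 25 mm of where they were (((value of joint shim_fl above 0.41 rad and value of joint each of shim_fr, shim_bl, shim_br below 0.09 rad) or (value of joint shim_fr above 0.41 rad and value of joint each of shim_fl, shim_bl, shim_br below 0.09 rad) or (value of joint shim_bl above 0.41 rad and value of joint each of shim_fl, shim_fr, shim_br below 0.09 rad) or (value of joint shim_br above 0.41 rad and value of joint each of shim_fl, shim_fr, shim_bl below 0.09 rad)) and height (world z) of corner_fl between 0.031 and 0.035 m and height (world z) of corner_fr between 0.031 and 0.035 m and height (world z) of corner_bl between 0.031 and 0.035 m and height (world z) of corner_br between 0.031 and 0.035 m and distance of each of print_block, ink_jar, pin_tin, paint_bottle, brush_mug, brush, marker, ink_roller from where it was at the start of the episode below 0.025 m); the robot touches nothing.
It fails at once if a loose thing is lifted (15 mm) (height (world z) of print_block above 0.045 m or height (world z) of any of ink_jar, pin_tin above 0.023 m or height (world z) of any of paint_bottle, brush_mug, brush, marker, ink_roller above 0.015 m).
It fails at once if a loose thing is pushed away (25 mm) (distance of any of print_block, ink_jar, pin_tin, paint_bottle, brush_mug, brush, marker, ink_roller from where it was at the start of the episode above 0.025 m).
It fails at once if a loose thing is knocked over (angle between any of print_block, ink_jar, pin_tin, paint_bottle, brush_mug, brush, marker, ink_roller's own z axis and vertical above 0.5 rad).
It fails at once if a shim that jams part way is forced (over 20 N on it before it is flat) ((contact force between the fingers and shim_fl above 20 N and value of joint shim_fl below 0.38 rad) or (contact force between the fingers and shim_fr above 20 N and value of joint shim_fr below 0.38 rad) or (contact force between the fingers and shim_bl above 20 N and value of joint shim_bl below 0.38 rad) or (contact force between the fingers and shim_br above 20 N and value of joint shim_br below 0.38 rad)).
It also fails if it takes over 54 s, if anything falls off the work surface, if the arm or the gripper's body presses on something with over 40 N, if the wrist force passes 120 N, or if a joint passes its speed limit or range.

## Robot

A 6-joint arm with a two-finger parallel gripper is mounted at the origin on the work surface. World frame = base frame: x ahead of the robot, y to its left, z up, the work surface at z = 0. Lengths are in m, angles in rad, forces in N, time in s.
With the tool pointing down it reaches from about 0.375 to 0.975 m from the base axis. Payload 3.8 kg.
Tool frame: the origin (TCP) lies where the fingers leave the gripper's body, on its centre line; the fingertips stand 73 mm ahead of it and the grasp point (between the pads) lies 54 mm ahead of it (nose_length is the distance from the TCP to the fingertips, in m); z points along the fingers, y is the line along which they close (so a half turn about z gives the same grasp; the last joint's range is limited). The gripper opens to 85 mm and grips with 20 to 120 N. Pads are 22 mm wide; open, the fingers measure 114 mm over their backs; the gripper's body (76 mm by 85 mm) begins 54 mm behind the grasp point. The pads swing forward as they close: fully open they stand 13 mm farther back than shut.
Start: joints at [-1.373, 0.264, 1.604, -0, 1.274, -0.037], TCP at [0.157, -0.656, 0.304] pointing down, gripper open.
Joint ranges: [-2.63, 2.63], [-0.94, 2.18], [0.31, 2.57], [-1.31, 4.45], [0, 2.66], [-2.55, 2.55]. Speed limits (rad/s): [2.57, 2.57, 3.14, 3.14, 3.14, 3.14].

## Interface

Orientations are given as a rotation vector (axis times angle).
In Python, from workcell import read_state, read_camera, calibration, finish_job, look_for, cut_out, tip_of, nose_length gives the robot as it stands.
- The arm moves only by the tool step_arm, never from a script. Its argument "targets" is a list of rows, each a list of 3 entries, a list of its own where there are three numbers: the turn, a rotation vector about the tool's x, y, z in rad, then the shift along the tool's x, y, z in mm, then the finger opening in mm, from 0 to 85.4. In form: [[[ax, ay, az], [x, y, z], grip], ...]. A call has 1 to 5 rows; each row shifts and turns the commanded pose from where the row before left it, along the tool's axes as they then stand; what a row does not reach is not made up. A row lasts 1/12 s, in which the tool goes at most 41.7 mm and 7.16 degrees, less where a joint would pass 70% of its speed; a pose out of reach is approached as far as the arm can. A call with a gripper value outside its range is refused whole. The fingers move at their own pace and stop on an object; "grip_force" is the grip in N (left out, the last holds). Time passes only in rows, so rows that do not move let the fingers close. It gives the time, the measured TCP pose, the force, the opening and the grip force at its end, in the units of the state.
- read_state(): the state, without advancing time (a new reading comes with each control period).
- read_camera(name): name is "side" or "top"; returns the picture (400x640x3 uint8, red, green, blue); there is no depth.
- calibration(name): a dict with "camera_matrix" (3x3 intrinsics, pixels), "R" (3x3) and "t" (3): a world point X has camera coordinates R X + t. Camera axes: x right, y down, z forward; pixel columns grow to the right and rows downward; lengths in m; the calibration is good to about 2 mm. A picture is of the moment at which its call begins. calibration takes no time and is no camera call.
- finish_job(): hands the job in; it is judged then, once.
Trained networks look in the newest picture that a camera, given by its name, has taken for a name from the list of things; names that differ only in an ending like _2 or _b are one class to them, and where a whole thing is asked for, a point or a joint stands for the part that bears it (a point fixed in the world has none). Each returns a list of dicts, best first, with "score" (0 to 1); they miss things now and then, are a little off and sometimes report something else, mostly with a low value. They report only what shows in the picture. A call takes as long as a camera call.
- look_for(camera, query): "extent" ([left, top, right, bottom] in pixels, round what is visible of it).
- cut_out(camera, query): "region" (400x640 bool, what is visible of it) and "extent" ([left, top, right, bottom] in pixels, round what is visible of it).
- tip_of(camera, query): "at" ([row, column] in pixels: a listed point, or the origin of a listed thing).
The state is a dict: "time": time; "q": joint angles; "joint_vel": joint speeds; "joint_torque": joint torques, N m; "tool_pos": TCP position; "tcp_rot": TCP orientation; "wrist_force": force on the tool from outside, world axes, zero at the start; "torque": the same for the moment, N m; "width": opening from 0.0 (shut) to 1.0 (fully open); "grip_force": force on a finger pad.
Only numpy, scipy, OpenCV 4.12 (cv2) and the standard library are available. Lean on these libraries where they do the work, as an engineer would, in place of code of your own. Each camera call takes 0.05 s, during which the arm holds its last target. There are 200 camera calls.

## Working session

There is one attempt and no reset: what is moved stays moved. The work goes in short steps, Python scripts to look and compute and a tool call to move; the robot and the scene stay as the last step left them, time stands still between calls to the robot, and variables do not carry over. Pictures are saved under pics/ and viewed, at most 10 in all, crops included, and the job is handed in when it is done.

Besides the shell and the picture viewer there is one more tool, called after ">>>" as name(argument=value, ...), one argument or row to a line, values as JSON. step_arm: Moves the arm, as the interface text tells. Its arguments: {"type":"object","properties":{"targets":{"type":"array","items":{"type":"array"}},"grip_force":{"type":"number"}},"required":["targets"]}

```bash
mkdir -p pics; cat > h.py <<'E'
import numpy as np, cv2
from workcell import *
from scipy.spatial.transform import Rotation as R
def ray(cam,row,col,z):
    c=calibration(cam);K=np.array(c["camera_matrix"]);Rm=np.array(c["R"]);t=np.array(c["t"])
    d=Rm.T@np.linalg.solve(K,[col,row,1]);o=-Rm.T@t
    return o+d*(z-o[2])/d[2]
E
python3 - <<'E'
from h import *
a=read_camera("top");b=read_camera("side")
cv2.imwrite("pics/a.png",np.vstack([a,b])[:,:,::-1][:, :].copy() if 0 else a[:,:,::-1]);cv2.imwrite("pics/b.png",b[:,:,::-1])
for cam in("top","side"):
  for n,z in [("corner_"+k,.033) for k in("fl","fr","bl","br")]+[("tab_"+k,.034) for k in("fl","fr","bl","br")]:
    r=tip_of(cam,n)
    print(cam,n,[(np.round(x["score"],2),np.round(x["at"],0),np.round(ray(cam,*x["at"],z)[:2],3)) for x in r[:2]])
s=read_state();print(s["time"],s["tool_pos"],s["tcp_rot"],s["wrist_force"],nose_length() if callable(nose_length) else nose_length)
E
```

```text
top corner_fl [(np.float64(0.88), array([218., 258.]), array([0.511, 0.162]))]
top corner_fr [(np.float64(0.83), array([226., 313.]), array([ 0.483, -0.003])), (np.float64(0.45), array([216., 234.]), array([0.518, 0.232]))]
top corner_bl [(np.float64(0.93), array([162., 268.]), array([0.676, 0.128])), (np.float64(0.4), array([226., 313.]), array([ 0.481, -0.003]))]
top corner_br [(np.float64(0.88), array([172., 317.]), array([ 0.642, -0.018])), (np.float64(0.27), array([131., 286.]), array([0.769, 0.07 ]))]
top tab_fl [(np.float64(0.46), array([215., 235.]), array([0.521, 0.228])), (np.float64(0.2), array([181., 244.]), array([0.621, 0.198]))]
top tab_fr [(np.float64(0.66), array([226., 329.]), array([ 0.482, -0.049])), (np.float64(0.51), array([202., 164.]), array([0.563, 0.435]))]
top tab_bl [(np.float64(0.76), array([162., 247.]), array([0.677, 0.19 ])), (np.float64(0.4), array([126., 366.]), array([ 0.779, -0.17 ]))]
top tab_br [(np.float64(0.49), array([179., 335.]), array([ 0.621, -0.073]))]
side corner_fl [(np.float64(0.57), array([249., 340.]), array([0.515, 0.183])), (np.flo
[... 244 characters left out ...]
[197., 330.]), array([ 0.551, -0.029]))]
side corner_br [(np.float64(0.8), array([193., 300.]), array([ 0.636, -0.037])), (np.float64(0.46), array([186., 307.]), array([ 0.622, -0.073]))]
side tab_fl [(np.float64(0.52), array([258., 332.]), array([0.535, 0.219]))]
side tab_fr [(np.float64(0.65), array([193., 358.]), array([ 0.473, -0.051]))]
side tab_bl [(np.float64(0.46), array([252., 272.]), array([0.682, 0.21 ]))]
side tab_br [(np.float64(0.72), array([186., 307.]), array([ 0.619, -0.07 ])), (np.float64(0.57), array([259., 333.]), array([0.533, 0.222]))]
0.9 [ 0.15701987 -0.65648687  0.30390038] [ 3.11992048e+00  3.67986217e-01 -3.64796409e-05] [ 0.57766861 -0.16087551  0.58719576] 0.0726
```

View pics/a.png

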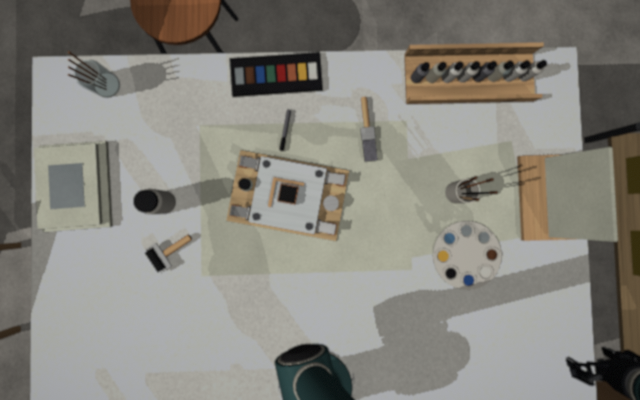

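View pics/b.png

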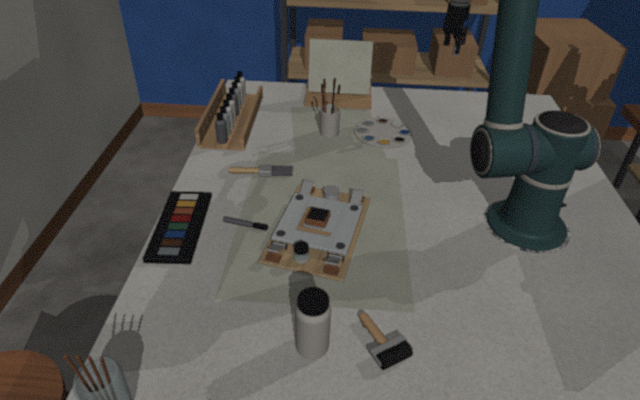

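```bash
cat >> h.py <<'E'
S={"fl":(-1,1),"fr":(-1,-1),"bl":(1,1),"br":(1,-1)}
def go(x,y,ztip,yaw=None):
    "rows needed: shift in tool axes mm, turn"
    s=read_state();Rt=R.from_rotvec(s["tcp_rot"])
    L=nose_length() if callable(nose_length) else nose_length
    d=Rt.inv().apply(np.array([x,y,ztip+L])-s["tool_pos"])*1000
    print("t",round(s["time"],2),"shift mm",np.round(d,1),"tip z",round(s["tool_pos"][2]-L,4),"tilt vec",np.round(Rt.apply([0,0,1]),3),"ytool",np.round(Rt.apply([0,1,0]),3),"F",np.round(s["wrist_force"],1))
E
python3 - <<'E'
from h import *
from scipy.optimize import least_squares
P=[];
for cam in("top","side"):
  for i in range(2):
    read_camera(cam)
    for k in S:
      for typ,z in(("corner",.033),("tab",.034)):
        r=tip_of(cam,typ+"_"+k)
        if r: P.append((cam,typ,k,r[0]["score"],ray(cam,*r[0]["at"],z)[:2]))
def model(p,typ,k):
    sx,sy=S[k]; l=np.array([sx*.08,sy*.08]) if typ=="corner" else np.array([sx*p[3],sy*.1395])
    c,s=np.cos(p[2]),np.sin(p[2]); return p[:2]+np.array([[c,-s],[s,c]])@l
f=lambda p:np.concatenate([(model(p,t,k)-m)*w**.5 for _,t,k,w,m in P])
p=least_squares(f,[.58,.07,-.2,.07],loss="soft_l1",f_scale=.004).x
print(np.round(p,4))
for c,t,k,w,m in P[::1]: print(c,t,k,round(w,2),np.round((m-model(p,t,k))*1000,0))
for k in S: print(k,np.round(model(p,"corner",k),4),np.round(model(p,"tab",k),4))
go(*model(p,"corner","fr"),.10)
E
```

```text
[ 0.5772  0.0696 -0.1996  0.076 ]
top corner fl 0.56 [-1.  2.]
top tab fl 0.59 [-5.  2.]
top corner fr 0.78 [ -1. -10.]
top tab fr 0.54 [-2. -1.]
top corner bl 0.78 [ -8. -14.]
top tab bl 0.76 [-0. -6.]
top corner br 0.62 [2. 4.]
top tab br 0.46 [-11.   2.]
top corner fl 0.63 [-5.  4.]
top tab fl 0.66 [-2.  8.]
top corner fr 0.75 [ -2. -10.]
top tab fr 0.7 [-8. -1.]
top corner bl 0.89 [ 12. -10.]
top tab bl 0.5 [-3.  8.]
top corner br 0.84 [ 1. -2.]
top tab br 0.58 [-12.  11.]
side corner fl 0.71 [-1.  5.]
side tab fl 0.62 [ 7. -8.]
side corner fr 0.93 [  1. -15.]
side tab fr 0.7 [-2. -5.]
side corner bl 0.82 [-2.  4.]
side tab bl 0.67 [ 6. 15.]
side corner br 0.98 [-4. -2.]
side tab br 0.6 [ 1. 14.]
side corner fl 0.65 [23. 55.]
side tab fl 0.71 [10. -8.]
side corner fr 0.71 [ 2. -6.]
side tab fr 0.57 [0. 1.]
side corner bl 0.72 [5. 1.]
side tab bl 0.5 [ 4. 14.]
side corner br 0.7 [2. 9.]
side tab br 0.68 [ 4. -2.]
fl [0.5146 0.1639] [0.5304 0.2214]
fr [0.4829 0.007 ] [ 0.4751 -0.0521]
bl [0.6715 0.1321] [0.6793 0.1912]
br [ 0.6397 -0.0247] [ 0.624  -0.0822]
t 2.7 shift mm [ 471.3 -569.5  131.3] tip z 0.2313 tilt vec [-0.  0. -1.] ytool [ 0.233 -0.973 -0.   ] F [-0.4  0.4 -0.1]
```

```bash
cat >> h.py <<'E'
p0=[.5772,.0696,-.1996,.076]
def model(p,typ,k):
    sx,sy=S[k]; l=np.array([sx*.08,sy*.08]) if typ=="corner" else np.array([sx*p[3],sy*.1395])
    c,s=np.cos(p[2]),np.sin(p[2]); return np.array(p[:2])+np.array([[c,-s],[s,c]])@l
def px(cam,X):
    c=calibration(cam);v=np.array(c["camera_matrix"])@(np.array(c["R"])@X+np.array(c["t"]));return v[:2]/v[2]
def overlay(p,name):
    out=[]
    for cam,(x0,y0) in(("top",(215,130)),("side",(250,165))):
        im=read_camera(cam)[y0:y0+125,x0:x0+150,::-1];im=cv2.resize(im,None,fx=5/1.9,fy=5/1.9,interpolation=cv2.INTER_CUBIC)
        if p is not None:
          for k in S:
            for t,z in(("corner",.033),("tab",.034)):
              u=(px(cam,[*model(p,t,k),z])-[x0,y0]+.5)*5/1.9
              cv2.drawMarker(im,tuple(int(v) for v in u),(0,0,255) if t=="corner" else (0,200,0),0,10,1)
        out.append(im)
    cv2.imwrite(name,np.hstack(out))
E
python3 -c "
from h import *
overlay(p0,'pics/c.png')"
```

```text
(no output)
```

View pics/c.png

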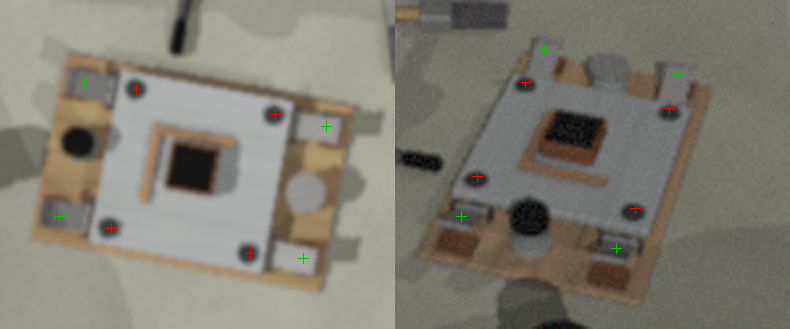

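>>> step_arm(
  targets=[
    [[0,0,0],[26,-31.5,0],0],
    [[0,0,0],[26,-31.5,0],0],
    [[0,0,0],[26,-31.5,0],0],
    [[0,0,0],[26,-31.5,0],0],
    [[0,0,0],[26,-31.5,0],0],
  ],
)

```text
time: 3.22
tool_pos: [0.2472, -0.4714, 0.3038]
tcp_rot: [3.12, 0.367, 0.0]
wrist_force: [1.4, -0.4, 0.1]
width: 0.301
grip_force: 0.0
```

>>> step_arm(
  targets=[
    [[0,0,0],[26,-31.5,0],0],
    [[0,0,0],[26,-31.5,0],0],
    [[0,0,0],[26,-31.5,0],0],
    [[0,0,0],[26,-31.5,0],0],
    [[0,0,0],[26,-31.5,0],0],
  ],
)

```text
time: 3.63
tool_pos: [0.337, -0.2878, 0.3042]
tcp_rot: [3.119, 0.367, 0.001]
wrist_force: [1.2, -0.6, 0.1]
width: 0.001
grip_force: 0.0
```

>>> step_arm(
  targets=[
    [[0,0,0],[26,-31.5,0],0],
    [[0,0,0],[26,-31.5,0],0],
    [[0,0,0],[26,-31.5,0],0],
    [[0,0,0],[26,-31.5,0],0],
    [[0,0,0],[26,-31.5,0],0],
  ],
)

```text
time: 4.05
tool_pos: [0.4268, -0.1042, 0.3044]
tcp_rot: [3.119, 0.368, 0.002]
wrist_force: [0.5, -1.6, 0.2]
width: 0.006
grip_force: 0.0
```

>>> step_arm(
  targets=[
    [[0,0,0],[26,-31.5,20],0],
    [[0,0,0],[26,-31.5,20],0],
    [[0,0,0],[26,-31.5,20],0],
    [[0,0,0],[0,0,20],0],
    [[0,0,0],[0,0,20],0],
  ],
)

```text
time: 4.47
tool_pos: [0.4768, -0.003, 0.2086]
tcp_rot: [3.119, 0.375, 0.002]
wrist_force: [0.0, -0.6, -0.2]
width: 0.003
grip_force: 0.0
```

```bash
python3 -c "
from h import *
for k in S: go(*model(p0,'corner',k),.033)
s=read_state();print(s['width'],s['q'])"
```

```text
t 4.47 shift mm [  76.2 -153.2  103. ] tip z 0.136 tilt vec [ 0.001  0.    -1.   ] ytool [ 0.237 -0.971  0.   ] F [ 0.  -0.6 -0.2]
t 4.47 shift mm [  8.2  -8.4 103. ] tip z 0.136 tilt vec [ 0.001  0.    -1.   ] ytool [ 0.237 -0.971  0.   ] F [ 0.  -0.6 -0.2]
t 4.47 shift mm [221.1 -85.2 103.2] tip z 0.136 tilt vec [ 0.001  0.    -1.   ] ytool [ 0.237 -0.971  0.   ] F [ 0.  -0.6 -0.2]
t 4.47 shift mm [153.1  59.6 103.2] tip z 0.136 tilt vec [ 0.001  0.    -1.   ] ytool [ 0.237 -0.971  0.   ] F [ 0.  -0.6 -0.2]
0.0027405219554915766 [-5.87533317e-02 -3.21591095e-02  2.11752092e+00  2.28140896e-04
  1.05482860e+00  1.27258629e+00]
```

>>> step_arm(
  targets=[
    [[0,0,0],[4,-4,30],0],
    [[0,0,0],[4,-4,30],0],
    [[0,0,0],[0,0,30],0],
    [[0,0,0],[0,0,5],0],
    [[0,0,0],[0,0,2],0],
  ],
)

```text
time: 4.88
tool_pos: [0.4799, 0.0044, 0.1101]
tcp_rot: [-3.119, -0.368, 0.008]
wrist_force: [0.1, 0.7, -0.0]
width: 0.001
grip_force: 0.0
```

>>> step_arm(
  targets=[
    [[0,0,0],[0,0,2],0],
    [[0,0,0],[0,0,2],0],
  ],
)

```text
time: 5.05
tool_pos: [0.4833, 0.004, 0.1098]
tcp_rot: [3.119, 0.367, 0.006]
wrist_force: [1.4, -1.0, -0.4]
width: 0.006
grip_force: 0.0
```

>>> step_arm(
  targets=[
    [[0,0,0],[0,0,2],0],
    [[0,0,0],[0,0,0],0],
  ],
)

```text
time: 5.22
tool_pos: [0.4827, 0.0041, 0.1072]
tcp_rot: [3.12, 0.367, 0.004]
wrist_force: [0.2, -0.0, 0.2]
width: -0.0
grip_force: 0.0
```

```bash
python3 -c "
from h import *
go(*model(p0,'corner','fr'),.033);print(nose_length)"
```

```text
t 5.22 shift mm [ 0.9 -2.8  1.6] tip z 0.0346 tilt vec [ 0.003 -0.    -1.   ] ytool [ 0.232 -0.973  0.001] F [ 0.2 -0.   0.2]
0.0726
```

>>> step_arm(
  targets=[
    [[0,0,0],[0,0,2],0],
    [[0,0,0],[0,0,0],0],
  ],
)

```text
time: 5.38
tool_pos: [0.4822, 0.0042, 0.1045]
tcp_rot: [3.12, 0.368, 0.002]
wrist_force: [0.3, -0.4, 0.4]
width: -0.0
grip_force: 0.3
```

>>> step_arm(
  targets=[
    [[0,0,0],[0,0,2],0],
    [[0,0,0],[0,0,0],0],
  ],
)

```text
time: 5.55
tool_pos: [0.482, 0.0042, 0.1021]
tcp_rot: [3.12, 0.368, 0.001]
wrist_force: [-0.2, 0.2, 2.5]
width: -0.001
grip_force: 0.9
```

>>> step_arm(
  targets=[
    [[0,0,0],[0,0,2],0],
    [[0,0,0],[0,0,0],0],
  ],
)

```text
time: 5.72
tool_pos: [0.4819, 0.0042, 0.0999]
tcp_rot: [3.12, 0.368, 0.001]
wrist_force: [0.2, -0.3, 3.0]
width: -0.002
grip_force: 1.5
```

>>> step_arm(
  targets=[
    [[0,0,0],[0,0,1],0],
    [[0,0,0],[0,0,0],0],
  ],
)

```text
time: 5.88
tool_pos: [0.4819, 0.0042, 0.099]
tcp_rot: [3.12, 0.368, 0.0]
wrist_force: [-0.6, -1.4, 3.3]
width: -0.002
grip_force: 1.7
```

>>> step_arm(
  targets=[
    [[0,0,0],[0,0,0.5],0],
    [[0,0,0],[0,0,0],0],
    [[0,0,0],[0,0,0],0],
  ],
)

```text
time: 6.13
tool_pos: [0.4818, 0.0042, 0.0985]
tcp_rot: [3.12, 0.368, 0.0]
wrist_force: [-0.3, -1.4, 3.6]
width: 0.0
grip_force: 1.9
```

>>> step_arm(
  targets=[
    [[0,0,0],[0,0,-12],0],
    [[0,0,0],[0,0,-15],0],
    [[0,0,0],[0,0,0],0],
    [[0,0,0],[0,0,0],0],
  ],
)

```text
time: 6.47
tool_pos: [0.4821, 0.0044, 0.1256]
tcp_rot: [-3.12, -0.368, -0.002]
wrist_force: [0.1, 0.9, -1.8]
width: 0.002
grip_force: 0.0
```

```bash
python3 -c "
from h import *
go(*model(p0,'tab','fr'),.034)"
```

```text
t 6.47 shift mm [-20.   53.3  19. ] tip z 0.053 tilt vec [ 0.001  0.    -1.   ] ytool [ 0.233 -0.973  0.   ] F [ 0.1  0.9 -1.8]
```

>>> step_arm(
  targets=[
    [[0,0,0],[-10,26.5,0],0],
    [[0,0,0],[-10,27,0],0],
    [[0,0,0],[0,0,5],0],
    [[0,0,0],[0,0,5],0],
    [[0,0,0],[0,0,0],0],
  ],
)

```text
time: 6.88
tool_pos: [0.4732, -0.052, 0.1133]
tcp_rot: [-3.119, -0.366, 0.005]
wrist_force: [-0.6, 0.6, -0.1]
width: 0.003
grip_force: 0.0
```

>>> step_arm(
  targets=[
    [[0,0,0],[0,0,4],0],
    [[0,0,0],[0,0,2],0],
    [[0,0,0],[0,0,2],0],
    [[0,0,0],[0,0,0],0],
  ],
)

```text
time: 7.22
tool_pos: [0.4746, -0.0519, 0.107]
tcp_rot: [-3.12, -0.369, 0.001]
wrist_force: [-0.5, 0.0, 0.1]
width: 0.001
grip_force: 0.2
```

>>> step_arm(
  targets=[
    [[0,0,0],[0,0,2],0],
    [[0,0,0],[0,0,2],0],
    [[0,0,0],[0,0,0],0],
  ],
)

```text
time: 7.47
tool_pos: [0.4748, -0.0523, 0.1033]
tcp_rot: [3.12, 0.368, 0.001]
wrist_force: [0.7, -0.3, 0.5]
width: -0.003
grip_force: 0.4
```

>>> step_arm(
  targets=[
    [[0,0,0],[0,0,2],0],
    [[0,0,0],[0,0,2],0],
    [[0,0,0],[0,0,0],0],
  ],
)

```text
time: 7.72
tool_pos: [0.4747, -0.0524, 0.0991]
tcp_rot: [-3.12, -0.368, -0.0]
wrist_force: [1.3, -0.9, 0.9]
width: 0.003
grip_force: 0.4
```

>>> step_arm(
  targets=[
    [[0,0,0],[0,0,2],0],
    [[0,0,0],[0,0,2],0],
    [[0,0,0],[0,0,0],0],
  ],
)

```text
time: 7.97
tool_pos: [0.4746, -0.0524, 0.095]
tcp_rot: [-3.12, -0.368, 0.0]
wrist_force: [0.5, -0.4, 0.7]
width: -0.0
grip_force: 0.3
```

Turning freely, not jamming; go on to the seat.

>>> step_arm(
  targets=[
    [[0,0,0],[0,0,2],0],
    [[0,0,0],[0,0,1],0],
    [[0,0,0],[0,0,0],0],
  ],
)

```text
time: 8.22
tool_pos: [0.4746, -0.0524, 0.0921]
tcp_rot: [-3.12, -0.368, 0.0]
wrist_force: [-1.4, -0.0, 0.3]
width: -0.0
grip_force: 0.1
```

>>> step_arm(
  targets=[
    [[0,0,0],[0,0,1],0],
    [[0,0,0],[0,0,0],0],
  ],
)

```text
time: 8.38
tool_pos: [0.4746, -0.0524, 0.0913]
tcp_rot: [-3.12, -0.368, 0.001]
wrist_force: [-0.4, -0.1, 1.3]
width: -0.001
grip_force: 0.6
```

>>> step_arm(
  targets=[
    [[0,0,0],[0,0,1],0],
    [[0,0,0],[0,0,0],0],
  ],
)

```text
time: 8.55
tool_pos: [0.4747, -0.0524, 0.0912]
tcp_rot: [-3.12, -0.368, 0.001]
wrist_force: [-3.1, 0.3, 9.5]
width: -0.0
grip_force: 4.5
```

>>> step_arm(
  targets=[
    [[0,0,0],[0,0,0.3],0],
    [[0,0,0],[0,0,0],0],
    [[0,0,0],[0,0,0],0],
  ],
)

```text
time: 8.8
tool_pos: [0.4747, -0.0524, 0.0912]
tcp_rot: [-3.12, -0.368, 0.001]
wrist_force: [-4.5, -0.3, 11.0]
width: 0.004
grip_force: 5.7
```

>>> step_arm(
  targets=[
    [[0,0,0],[0,0,-10],0],
    [[0,0,0],[0,0,-30],0],
    [[0,0,0],[0,0,-40],0],
    [[0,0,0],[-20,30,-20],0],
    [[0,0,0],[-20,30,0],0],
  ],
)

```text
time: 9.22
tool_pos: [0.4536, -0.1206, 0.1963]
tcp_rot: [3.115, 0.374, 0.017]
wrist_force: [1.4, -0.6, 0.1]
width: 0.002
grip_force: 0.0
```

>>> step_arm(
  targets=[
    [[0,0,0],[-20,30,0],0],
    [[0,0,0],[-20,30,0],0],
    [[0,0,0],[0,0,0],0],
    [[0,0,0],[0,0,0],0],
  ],
)

```text
time: 9.55
tool_pos: [0.4242, -0.1891, 0.1904]
tcp_rot: [-3.121, -0.361, -0.001]
wrist_force: [0.4, -0.0, 0.9]
width: -0.002
grip_force: 0.0
```

```bash
python3 -c "
from h import *
overlay(None,'pics/d.png')"
```

```text
(no output)
```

View pics/d.png

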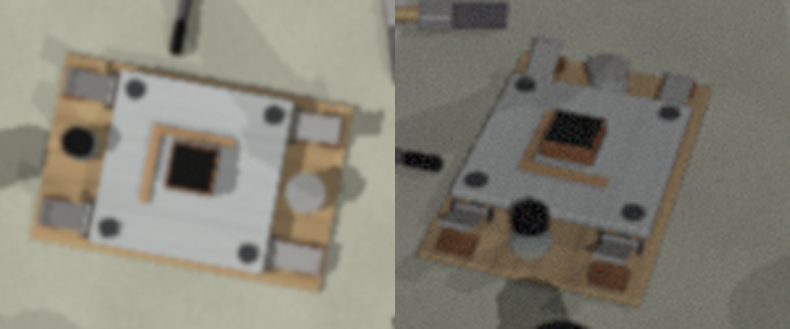

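The front right tab, at (295,255) in the top view and (677,85) in the side view, now lies flat. The other three tabs still stand, and nothing else has moved.

```bash
python3 -c "
from h import *
print(finish_job())"
```

```text
the job is handed in; nothing more can be done
None
```

The front right corner was the one that sank; its shim is pushed flat, the other three still stand in the final picture, the hand is clear and the job is handed in (no verdict was shown).

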